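# Sweep filter discs through the gate into the collecting slot

## Robot

A 7-joint arm with a two-finger parallel gripper is mounted at the origin on the work surface. World frame = base frame: x ahead of the robot, y to its left, z up, the work surface at z = 0. Lengths are in mm, angles in rad, forces in N, time in s.
With the tool pointing down it reaches from about 425 to 875 mm from the base axis. Payload 9.9 kg.
Tool frame: the origin (TCP) lies between the finger pads; the fingertips stand ahead of it and the grasp point (between the pads) lies 8 mm behind it (arm.nose_length is the z of the fingertips in the tool frame, in mm); z points along the fingers, y is the line along which they close (so a half turn about z gives the same grasp; the last joint's range is limited). The gripper opens to 85 mm and grips with 20 to 120 N. Pads are 22 mm wide; open, the fingers measure 114 mm over their backs; the gripper's body (76 mm by 85 mm) begins 54 mm behind the grasp point. The pads swing forward as they close: fully open they stand 13 mm farther back than shut.
Start: joints at [1.119, 0.576, 0.025, 1.437, -0.015, 1.129, -0.057], TCP at [242.71, -629.858, 242.289] pointing down, gripper open.
Joint ranges: [-2.76, 2.76], [-0.34, 2.15], [-1.52, 1.57], [0.19, 2.46], [-1.09, 4.23], [0.17, 1.99], [-2.82, 2.82]. Speed limits (rad/s): [2.22, 2.22, 3.01, 3.01, 3.14, 3.14, 3.14].

## Interface

Orientations are given as a unit quaternion [w, x, y, z].
In Python, from rig import readout, viewer, arm gives the robot as it stands.
- The arm moves only by the tool arm_command, never from a script. Its argument "moves" is a list of rows, each a list of 3 entries, a list of its own where there are three numbers: the turn, a rotation vector about the world's x, y, z in degrees, then the shift along the world's x, y, z in m, then the closure, from 0 (fully open) to 1 (shut). In form: [[[rx, ry, rz], [x, y, z], jaw], ...]. A call has 1 to 20 rows; each row is the pose to reach, as a shift and turn from the pose commanded when the call began; what a row does not reach only later rows make up. A row lasts 1/12 s, in which the tool goes at most 41.7 mm and 7.16 degrees, less where a joint would pass 70% of its speed; a pose out of reach is approached as far as the arm can. A call with a gripper value outside its range is refused whole. The fingers move at their own pace and stop on an object; the grip force is fixed at half the most. Time passes only in rows, so rows that repeat a pose let the fingers close. It gives the time, the measured TCP pose, the force, the opening and the grip force at its end, in the units of the state.
- readout.sense(): the state, without advancing time (a new reading comes with each control period).
- viewer.grab_frame(name): name is "scene" or "top" or "wrist"; returns a dict with "pixels" (480x640x3 uint8, red, green, blue), "camera_matrix" (3x3 intrinsics, pixels), "pose" (4x4, takes a point from camera to world coordinates). Camera axes: x right, y up, looking along -z (the intrinsics and any distortion apply to the point x, -y, -z); pixel columns grow to the right and rows downward; lengths in mm; the calibration is good to about 2 mm. A picture is of the moment at which its call begins. There is no depth.
- arm.finish_job(): hands the job in; it is judged then, once.
The state is a dict: "time": time; "qpos": joint angles; "qd": joint speeds; "joint_efforts": joint torques, N m; "ee_pos": TCP position; "orientation": TCP orientation; "ft_force": force on the tool from outside, world axes, zero at the start; "moment": the same for the moment, N m; "gripper_width": finger opening in mm; "grasp_force": force on a finger pad.
Only numpy, scipy, OpenCV 4.12 (cv2) and the standard library are available. Lean on these libraries where they do the work, as an engineer would, in place of code of your own. Each camera call takes 0.05 s, during which the arm holds its last target. There are 200 camera calls.

## Task

Three white ceramic filter discs with blue centres lie loose in the raised steel sorting tray. With the fingertips, sweep them one at a time along the tray floor and through the narrow gate between the red posts, so that each drops into the yellow-walled collecting slot before the next goes in; only slide them, never lift one. Leave the amber vial and the green stopper standing in the tray, and everything else on the bench, where they are.

Things in the scene. Friction and masses are not known exactly. Their poses are not given: they have to be found in the camera images.
- tray: fixed raised steel sorting tray; origin at bench level, x and y along its sides, z up. Flat floor 80 mm above the origin, x -130 to 130, y -130 to 100 mm; fence 4 mm thick, 14 mm high all round. The gate is the only opening, in the +y fence (y 100 to 104 mm). The floor ends in a sharp edge at y = 104 mm: a disc drops into the slot once its centre is past it
- gate (a point): middle of the gate at the level of the tray floor, tray frame (0, 102, 80) mm; axes as the tray's. The gate is 42 mm wide (x -21 to 21 mm), with red posts at its sides
- slot (a point): middle of the bottom of the collecting slot, tray frame (0, 128, 8) mm: a pocket just outside the gate, open above, with yellow walls; inside x -32 to 32, y 104 to 152 mm in the tray frame; bottom 72 mm below the tray floor, walls rising 14 mm above the tray floor
- disc_a: white round ceramic filter disc with a blue centre, 32 mm diameter, 10 mm thick, about 20 g, lying loose and flat on the tray floor at the start; origin at its centre. The three discs are alike
- disc_b: white round ceramic filter disc with a blue centre, 32 mm diameter, 10 mm thick, about 20 g, lying loose and flat on the tray floor at the start; origin at its centre. The three discs are alike
- disc_c: white round ceramic filter disc with a blue centre, 32 mm diameter, 10 mm thick, about 20 g, lying loose and flat on the tray floor at the start; origin at its centre. The three discs are alike
- vial: small amber glass vial with black cap, 24 mm diameter, 45 mm tall, standing loose in one of the two tray corners beside the gate; origin at the centre of its underside. It stays where it is.
- stopper: green tapered stopper, 22 mm diameter at the foot, 30 mm at the top, 30 mm tall, standing loose in the other tray corner beside the gate; origin at the centre of its underside. It stays where it is.
- wash_bottle: white wash bottle with blue cap, 64 mm diameter, 160 mm tall, on the bench to the left; origin at the centre of its underside. It stays where it is.
- beaker: glass beaker, 76 mm diameter, 95 mm tall, on the bench to the right; origin at the centre of its underside. It stays where it is.
- jar: amber jar with white lid, 70 mm diameter, 90 mm tall, on the bench to the right; origin at the centre of its underside. It stays where it is.
- spatula: spatula 180 mm long, lying on the bench to the right; origin near its middle, at bench level. It stays where it is.

How it is judged (in metres and radians):
On the way, in this order (a step that is already met when the one before it is completed fails the run):
1. a first disc lies in the slot (((x of disc_a in the frame of tray between -0.034 and 0.034 m and y of disc_a in the frame of tray between 0.102 and 0.154 m and z of disc_a in the frame of tray below 0.073 m) or (x of disc_b in the frame of tray between -0.034 and 0.034 m and y of disc_b in the frame of tray between 0.102 and 0.154 m and z of disc_b in the frame of tray below 0.073 m) or (x of disc_c in the frame of tray between -0.034 and 0.034 m and y of disc_c in the frame of tray between 0.102 and 0.154 m and z of disc_c in the frame of tray below 0.073 m))), for 0.2 s.
2. a second disc has followed it into the slot ((((x of disc_a in the frame of tray between -0.034 and 0.034 m and y of disc_a in the frame of tray between 0.102 and 0.154 m and z of disc_a in the frame of tray below 0.073 m) and (x of disc_b in the frame of tray between -0.034 and 0.034 m and y of disc_b in the frame of tray between 0.102 and 0.154 m and z of disc_b in the frame of tray below 0.073 m)) or ((x of disc_a in the frame of tray between -0.034 and 0.034 m and y of disc_a in the frame of tray between 0.102 and 0.154 m and z of disc_a in the frame of tray below 0.073 m) and (x of disc_c in the frame of tray between -0.034 and 0.034 m and y of disc_c in the frame of tray between 0.102 and 0.154 m and z of disc_c in the frame of tray below 0.073 m)) or ((x of disc_b in the frame of tray between -0.034 and 0.034 m and y of disc_b in the frame of tray between 0.102 and 0.154 m and z of disc_b in the frame of tray below 0.073 m) and (x of disc_c in the frame of tray between -0.034 and 0.034 m and y of disc_c in the frame of tray between 0.102 and 0.154 m and z of disc_c in the frame of tray below 0.073 m)))), for 0.2 s.
3. the third disc is in the slot too (x of disc_a in the frame of tray between -0.034 and 0.034 m and y of disc_a in the frame of tray between 0.102 and 0.154 m and z of each of disc_a, disc_b, disc_c in the frame of tray below 0.073 m and x of disc_b in the frame of tray between -0.034 and 0.034 m and y of disc_b in the frame of tray between 0.102 and 0.154 m and x of disc_c in the frame of tray between -0.034 and 0.034 m and y of disc_c in the frame of tray between 0.102 and 0.154 m), for 0.2 s.
At the end, for the whole second after the job is handed in: all three discs lie at rest in the slot (centres between its walls and at least 7 mm below the tray floor); vial and stopper still upright within 0.15 rad; vial, stopper and the four things on the bench within 20 mm of where they were (all of step 3 and linear speed of each of disc_a, disc_b, disc_c below 0.02 m/s and angle between each of vial, stopper's own z axis and vertical below 0.15 rad and distance of each of vial, stopper, wash_bottle, beaker, jar, spatula from where it was at the start of the episode below 0.02 m); the robot touches nothing.
It fails at once if a disc is lifted more than 12 mm off the tray floor (z of any of disc_a, disc_b, disc_c in the frame of tray above 0.097 m).
It fails at once if the vial or the stopper is knocked over (angle between any of vial, stopper's own z axis and vertical above 0.4 rad).
It fails at once if the vial, the stopper or a thing on the bench is moved more than 20 mm (distance of any of vial, stopper, wash_bottle, beaker, jar, spatula from where it was at the start of the episode above 0.02 m).
It also fails if it takes over 70 s, if anything falls off the work surface, if the arm or the gripper's body presses on something with over 40 N, if the wrist force passes 120 N, or if a joint passes its speed limit or range.

## Working session

There is one attempt and no reset: what is moved stays moved. The work goes in short steps, Python scripts to look and compute and a tool call to move; the robot and the scene stay as the last step left them, time stands still between calls to the robot, and variables do not carry over. Pictures are saved under pics/ and viewed, at most 10 in all, crops included, and the job is handed in when it is done.

Besides the shell and the picture viewer there is one more tool, called after ">>>" as a command line: name --argument value ..., lists and objects as JSON in quotes. arm_command: Moves the arm, as the interface text tells. Its arguments: {"type":"object","properties":{"moves":{"type":"array"}},"required":["moves"]}

```bash
mkdir -p pics
cat > h.py <<'E'
import numpy as np, cv2
from rig import readout, viewer, arm
def ray(f,u,v):
    K=np.array(f["camera_matrix"]);P=np.array(f["pose"])
    d=np.linalg.inv(K)@[u,v,1.]; d=np.array([d[0],-d[1],-d[2]])
    return P[:3,3],P[:3,:3]@d
def onplane(f,u,v,z):
    o,d=ray(f,u,v); return (o+d*(z-o[2])/d[2])
def save(n,f): cv2.imwrite("pics/%s.png"%n,cv2.cvtColor(np.array(f["pixels"]),cv2.COLOR_RGB2BGR))
def blobs(f,lo,hi,amin=30):
    h=cv2.cvtColor(np.array(f["pixels"]),cv2.COLOR_RGB2HSV)
    m=cv2.inRange(h,np.array(lo),np.array(hi))
    n,l,s,c=cv2.connectedComponentsWithStats(m)
    return [(c[i].round(1).tolist(),s[i].tolist()) for i in range(1,n) if s[i,4]>=amin]
E
python3 - <<'E'
from h import *
f=viewer.grab_frame("top");save("top0",f)
s=readout.sense();print(s["ee_pos"],s["orientation"],s["gripper_width"],arm.nose_length)
print(f["pose"]);print(f["camera_matrix"], [k for k in f])
print("blue",blobs(f,(95,80,50),(130,255,255)))
print("red",blobs(f,(0,150,80),(6,255,255)),blobs(f,(174,150,80),(180,255,255)))
print("yel",blobs(f,(22,120,100),(34,255,255)))
E
```

```text
[ 242.57702725 -629.44927809  241.47627904] [-7.81872840e-04  9.83134470e-01  1.82882407e-01 -1.69891420e-04] 85.51547908486884 11.0
[[-1.76794578e-02  9.95078584e-01 -9.74989665e-02  3.91014054e+02]
 [-9.99794220e-01 -1.66241498e-02  1.16256032e-02  5.37870500e+00]
 [ 9.94755138e-03  9.76844376e-02  9.95167723e-01  1.57205040e+03]
 [ 0.00000000e+00  0.00000000e+00  0.00000000e+00  1.00000000e+00]]
[[610.73664481   0.         329.12975144]
 [  0.         610.73664481 240.1892774 ]
 [  0.           0.           1.        ]] ['pixels', 'camera_matrix', 'pose']
blue [([284.2, 117.1], [242, 86, 86, 63, 4650]), ([561.0, 189.5], [556, 186, 10, 7, 40]), ([136.7, 204.9], [130, 198, 14, 14, 150]), ([334.2, 261.1], [332, 258, 6, 7, 30])]
red [([81.1, 205.0], [76, 202, 11, 7, 69])] []
yel [([252.8, 221.3], [246, 220, 19, 8, 36]), ([253.7, 248.1], [245, 246, 20, 4, 30])]
```

View pics/top0.png

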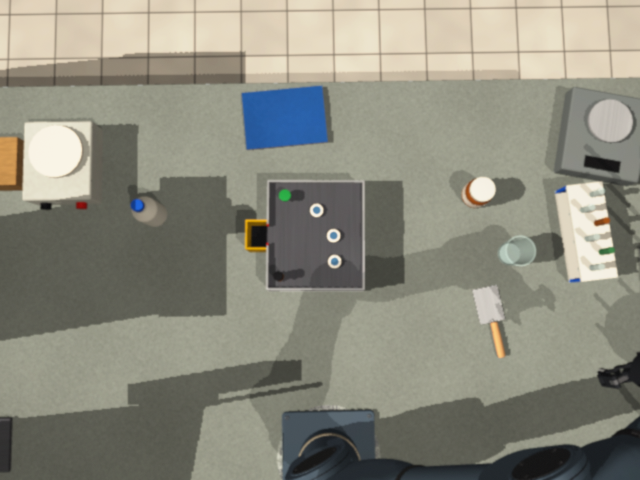

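The top view shows the gate facing image left (world +y), around (262,235). The discs are at about (317,210), (334,236) and (335,262). The stopper is at (285,196) and the vial at (278,276).

```bash
cat >> h.py <<'E'
def discs(f,z=90,box=None):
    im=np.array(f["pixels"]); h=cv2.cvtColor(im,cv2.COLOR_RGB2HSV)
    return h
E
python3 - <<'E'
from h import *
f=viewer.grab_frame("top")
im=np.array(f["pixels"]);crop=im[165:305,235:385]
cv2.imwrite("pics/crop.png",cv2.cvtColor(cv2.resize(crop,None,fx=5,fy=4.2857*1,interpolation=cv2.INTER_CUBIC)[:600],cv2.COLOR_RGB2BGR))
for u,v in [(317,210),(333.5,236),(334.5,261.5)]: print("disc",onplane(f,u,v,90).round(1))
for u,v in [(267.5,181),(363.5,181),(364,290),(267.5,290)]: print("corner",onplane(f,u,v,94).round(1))
f=viewer.grab_frame("scene");save("scene0",f)
E
```

```text
disc [611.   16.5  90. ]
disc [546.3 -22.8  90. ]
disc [484.  -24.1  90. ]
corner [684.2 136.7  94. ]
corner [680.5 -98.9  94. ]
corner [413.6 -93.9  94. ]
corner [417.7 138.8  94. ]
```

View pics/crop.png

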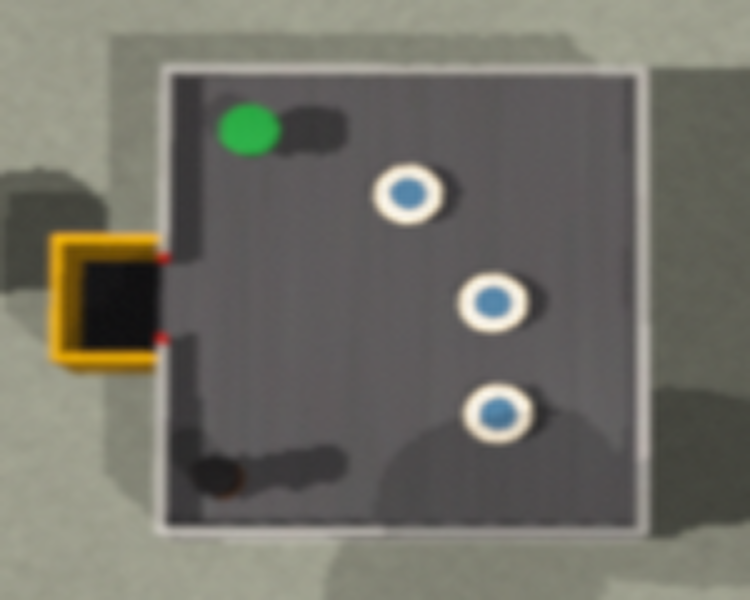

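View pics/scene0.png

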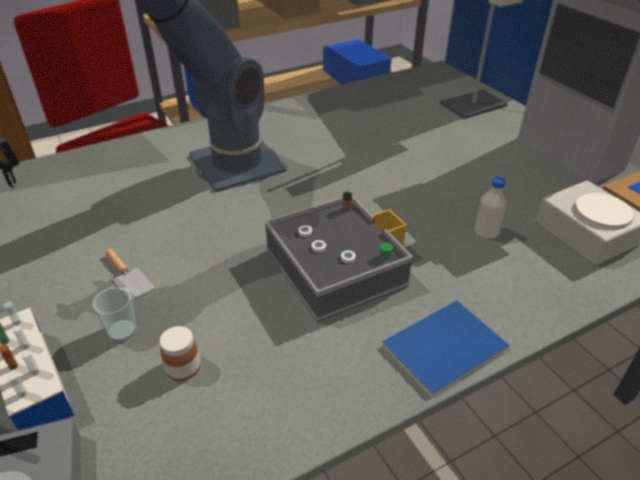

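>>> arm_command --moves '[[[0,0,68.2],[0.305,0.52,0.04],0.765],[[0,0,68.2],[0.305,0.52,0.04],0.765],[[0,0,68.2],[0.305,0.52,0.04],0.765],[[0,0,68.2],[0.305,0.52,0.04],0.765],[[0,0,68.2],[0.305,0.52,0.04],0.765],[[0,0,68.2],[0.305,0.52,0.04],0.765],[[0,0,68.2],[0.305,0.52,0.04],0.765],[[0,0,68.2],[0.305,0.52,0.04],0.765],[[0,0,68.2],[0.305,0.52,0.04],0.765],[[0,0,68.2],[0.305,0.52,0.04],0.765],[[0,0,68.2],[0.305,0.52,0.04],0.765],[[0,0,68.2],[0.305,0.52,0.04],0.765],[[0,0,68.2],[0.305,0.52,0.04],0.765],[[0,0,68.2],[0.305,0.52,0.04],0.765],[[0,0,68.2],[0.305,0.52,0.04],0.765],[[0,0,68.2],[0.305,0.52,0.04],0.765],[[0,0,68.2],[0.305,0.52,0.04],0.765],[[0,0,68.2],[0.305,0.52,0.04],0.765],[[0,0,68.2],[0.305,0.52,0.04],0.765],[[0,0,68.2],[0.305,0.52,0.04],0.765]]'

```text
time: 1.82
ee_pos: [547.1, -111.4, 282.2]
orientation: [0.0, 0.712, 0.702, -0.0]
ft_force: [-0.5, -0.3, -0.1]
gripper_width: 20.1
grasp_force: 0.0
```

Run:
```python
from h import *
f=viewer.grab_frame("wrist");save("w0",f)
s=readout.sense();print(s["time"],s["ee_pos"],s["orientation"],s["gripper_width"],s["qpos"],s["ft_force"])
print(f["pose"])
for b,st in blobs(f,(95,80,50),(130,255,255)): print("blue",b,st,onplane(f,*b,90).round(1))
for b,st in blobs(f,(0,150,80),(6,255,255),10)+blobs(f,(174,150,80),(180,255,255),10): print("red",b,st,onplane(f,*b,94).round(1))
```

```text
1.8667 [ 547.16634479 -111.2210802   282.24303422] [ 1.26479555e-05  7.12356500e-01  7.01817743e-01 -2.68877169e-04] 19.997535763943876 [ 0.39527065  0.38522904 -0.40294604  1.67982487  0.16566089  1.11061004
 -0.07001836] [ 0.06160019 -0.04725524 -0.04015926]
[[ 9.99864717e-01  1.55483964e-02  5.36609795e-03  5.49100548e+02]
 [-1.64473345e-02  9.48695505e-01  3.15763083e-01 -2.93217976e+01]
 [-1.81183413e-04 -3.15808624e-01  9.48822892e-01  4.14407375e+02]
 [ 0.00000000e+00  0.00000000e+00  0.00000000e+00  1.00000000e+00]]
blue [599.4, 46.5] [556, 0, 84, 96, 7240] [784.   22.7  90. ]
blue [392.1, 53.4] [382, 42, 22, 24, 423] [613.3  20.4  90. ]
blue [316.4, 106.4] [306, 96, 21, 22, 361] [549.9 -19.8  90. ]
blue [243.2, 109.4] [233, 99, 21, 22, 362] [486.2 -21.2  90. ]
```

View pics/w0.png

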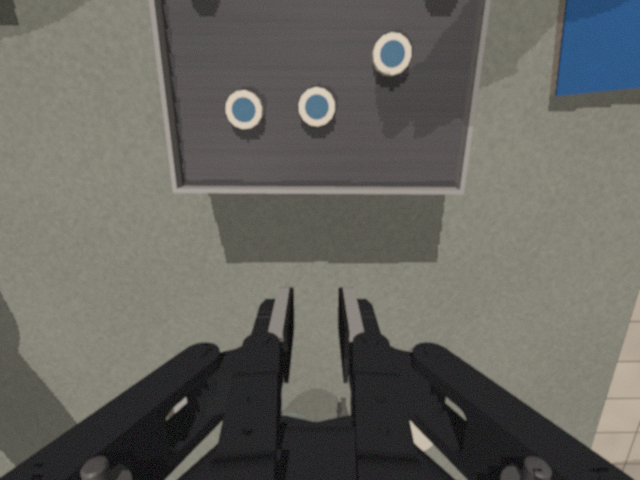

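The wrist view shows discs at about (392,53), (316,106) and (243,109), with the near fence corners at (176,190) and (463,189).

Run:
```python
from h import *
f=viewer.grab_frame("wrist")
for p in [(176,190),(463,189),(159,0),(488,0)]: print(onplane(f,*p,94).round(1))
for p in [(281,292),(355,292)]: 
  o,d=ray(f,*p); print(o.round(1),(o+d*(271-o[2])/d[2]).round(1))
t=viewer.grab_frame("top")
print("stopper",onplane(t,284.8,195.3,110).round(1),"vial",onplane(t,278.4,276.3,125).round(1))
```

```text
[419.6 -89.9  94. ]
[683.8 -93.3  94. ]
[427.6  60.8  94. ]
[686.   56.6  94. ]
[549.2 -29.1 414.5] [ 532.2 -103.9  271. ]
[549.2 -29.1 414.5] [ 565.8 -104.4  271. ]
stopper [645.2  93.7 110. ] vial [449. 110. 125.]
```

>>> arm_command --moves '[[[0,0,0],[0.001,0.025,-0.02],0.765],[[0,0,0],[0.001,0.048,-0.06],0.765],[[0,0,0],[0.001,0.048,-0.1],0.765],[[0,0,0],[0.001,0.048,-0.135],0.765],[[0,0,0],[0.001,0.048,-0.16],0.765],[[0,0,0],[0.001,0.048,-0.175],0.765],[[0,0,0],[0.001,0.048,-0.182],0.765],[[0,0,0],[0.001,0.048,-0.185],0.765],[[0,0,0],[0.001,0.048,-0.187],0.765],[[0,0,0],[0.001,0.048,-0.187],0.765],[[0,0,0],[0.001,0.048,-0.187],0.765]]'

```text
time: 2.88
ee_pos: [549.4, -62.0, 96.4]
orientation: [0.001, 0.712, 0.702, 0.001]
ft_force: [-0.0, 0.9, 0.2]
gripper_width: 20.4
grasp_force: 0.0
```

Run:
```python
from h import *
f=viewer.grab_frame("wrist");save("w1",f)
s=readout.sense();print(s["time"],s["ee_pos"],s["gripper_width"],s["ft_force"])
for b,st in blobs(f,(95,80,50),(130,255,255)): print("blue",b,st,onplane(f,*b,90).round(1))
for b,st in blobs(f,(0,120,60),(8,255,255),10)+blobs(f,(172,120,60),(180,255,255),10): print("red",b,st,onplane(f,*b,94).round(1))
```

```text
2.9333 [549.37624709 -61.97508739  96.35124912] 19.961640636213655 [ 0.97917244 -0.75478617 -0.01695101]
blue [482.1, 114.7] [456, 87, 54, 56, 2333] [613.4  20.4  90. ]
blue [313.4, 221.5] [290, 199, 48, 46, 1723] [549.7 -20.1  90. ]
blue [158.4, 226.7] [135, 205, 48, 45, 1684] [485.9 -21.4  90. ]
```

View pics/w1.png

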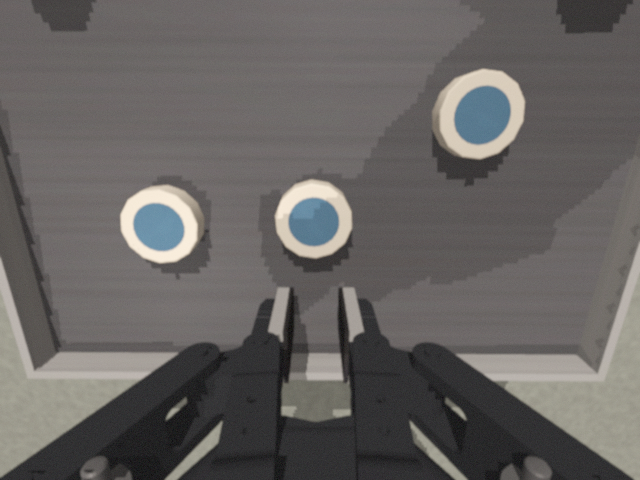

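Fingers are lined up behind disc b at (313,221). Pushing to mid-tray.

>>> arm_command --moves '[[[0,0,0],[0,0.006,-0.002],0.765],[[0,0,0],[0,0.014,-0.002],0.765],[[0,0,0],[0,0.022,-0.002],0.765],[[0,0,0],[0.0,0.03,-0.002],0.765],[[0,0,0],[0.0,0.038,-0.002],0.765],[[0,0,0],[0.0,0.046,-0.002],0.765],[[0,0,0],[0.001,0.054,-0.002],0.765],[[0,0,0],[0.001,0.062,-0.002],0.765],[[0,0,0],[0.001,0.07,-0.002],0.765],[[0,0,0],[0.001,0.078,-0.002],0.765],[[0,0,0],[0.002,0.086,-0.002],0.765],[[0,0,0],[0.002,0.094,-0.002],0.765],[[0,0,0],[0.002,0.102,-0.002],0.765],[[0,0,0],[0.002,0.11,-0.002],0.765],[[0,0,0],[0.002,0.116,-0.002],0.765],[[0,0,0],[0.002,0.12,-0.002],0.765],[[0,0,0],[0.002,0.122,-0.002],0.765]]'

```text
time: 4.35
ee_pos: [550.7, 61.0, 93.3]
orientation: [-0.0, 0.711, 0.703, 0.0]
ft_force: [-0.2, -0.8, -0.1]
gripper_width: 20.2
grasp_force: 0.2
```

Run:
```python
from h import *
f=viewer.grab_frame("wrist");save("w2",f)
s=readout.sense();print(s["time"],s["ee_pos"],s["gripper_width"],s["ft_force"])
for b,st in blobs(f,(95,80,50),(130,255,255)): print("blue",b,st,onplane(f,*b,90).round(1))
for b,st in blobs(f,(0,120,60),(8,255,255),10)+blobs(f,(172,120,60),(180,255,255),10): print("red",b,st,onplane(f,*b,94).round(1))
```

```text
4.4 [550.66755826  60.9911201   93.30007607] 19.82966933396131 [-0.16335649 -0.31509368  0.14914615]
blue [315.5, 264.4] [293, 243, 46, 43, 1568] [551.6  85.1  90. ]
blue [448.2, 401.7] [444, 397, 11, 10, 65] [614.6  12.5  90. ]
blue [191.4, 458.5] [177, 446, 30, 26, 352] [486.3 -22.3  90. ]
red [258.8, 124.5] [250, 118, 19, 14, 213] [532.1 141.2  94. ]
red [385.8, 125.7] [376, 120, 20, 13, 240] [577.5 140.2  94. ]
```

View pics/w2.png

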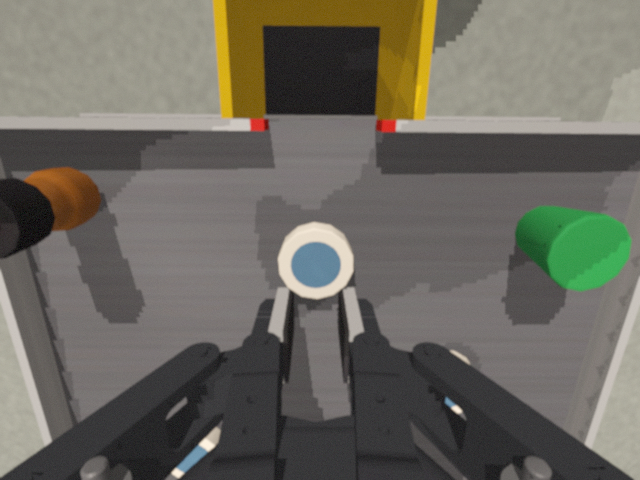

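Disc b sits centred in the finger V at (315,264). The gate posts are at (259,125) and (386,126), so it needs about +3 mm in x. Pushing through.

>>> arm_command --moves '[[[0,0,0],[0.001,0.006,0],0.765],[[0,0,0],[0.002,0.013,0],0.765],[[0,0,0],[0.003,0.02,0],0.765],[[0,0,0],[0.003,0.027,0],0.765],[[0,0,0],[0.003,0.034,0],0.765],[[0,0,0],[0.003,0.041,0],0.765],[[0,0,0],[0.003,0.048,0],0.765],[[0,0,0],[0.003,0.055,0],0.765],[[0,0,0],[0.003,0.061,0],0.765],[[0,0,0],[0.003,0.064,0],0.765],[[0,0,0],[0.003,0.064,0],0.765],[[0,0,0],[0.003,0.064,0],0.765],[[0,0,0],[0.003,0.064,0],0.765]]'

```text
time: 5.48
ee_pos: [553.7, 123.7, 93.3]
orientation: [0.0, 0.712, 0.702, -0.0]
ft_force: [0.5, -0.6, 0.4]
gripper_width: 20.0
grasp_force: 0.0
```

Run:
```python
from h import *
f=viewer.grab_frame("wrist");save("w3",f)
s=readout.sense();print(s["time"],s["ee_pos"],s["gripper_width"],s["ft_force"])
for b,st in blobs(f,(95,80,50),(130,255,255)): print("blue",b,st,onplane(f,*b,90).round(1),onplane(f,*b,18).round(1))
```

```text
5.5333 [553.71729439 123.57863431  93.24126313] 20.197007531898272 [-0.41367581 -0.99021278  0.49274294]
blue [315.3, 176.2] [299, 164, 33, 28, 755] [555.1 184.6  90. ] [554.9 173.3  18. ]
```

View pics/w3.png

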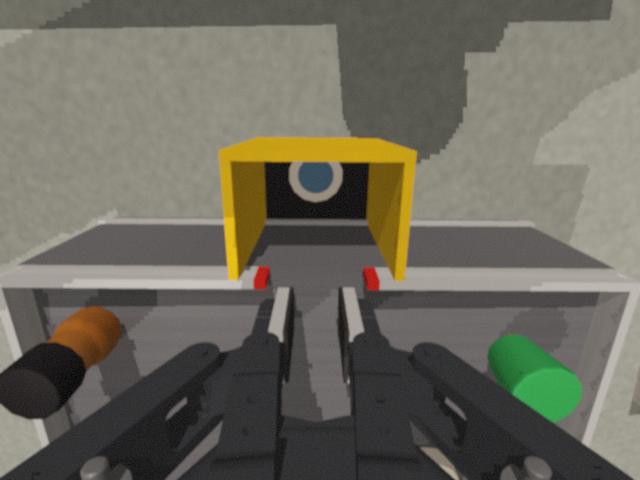

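Disc b is in the slot at (315,176). Next is disc a: lift, then turn 50° to push it diagonally to in front of the gate.

>>> arm_command --moves '[[[0,0,0],[0,-0.02,0.01],0.765],[[0,0,0],[0,-0.03,0.045],0.765],[[0,0,7],[0.02,-0.05,0.065],0.765],[[0,0,14],[0.045,-0.075,0.065],0.765],[[0,0,21],[0.07,-0.1,0.065],0.765],[[0,0,28],[0.089,-0.129,0.065],0.765],[[0,0,35],[0.089,-0.129,0.065],0.765],[[0,0,42],[0.089,-0.129,0.065],0.765],[[0,0,49],[0.089,-0.129,0.06],0.765],[[0,0,50],[0.089,-0.129,0.04],0.765],[[0,0,50],[0.089,-0.129,0.02],0.765],[[0,0,50],[0.089,-0.129,0.005],0.765],[[0,0,50],[0.089,-0.129,0.0],0.765],[[0,0,50],[0.089,-0.129,0.0],0.765],[[0,0,50],[0.089,-0.129,0.0],0.765]]'

```text
time: 6.78
ee_pos: [642.7, -5.2, 93.4]
orientation: [-0.0, 0.348, 0.937, -0.0]
ft_force: [0.0, -1.2, -0.1]
gripper_width: 20.1
grasp_force: 0.0
```

Run:
```python
from h import *
f=viewer.grab_frame("wrist");save("w4",f)
s=readout.sense();print(s["time"],s["ee_pos"],s["orientation"],s["ft_force"])
for b,st in blobs(f,(95,80,50),(130,255,255)): print("blue",b,st,onplane(f,*b,90).round(1))
```

```text
6.8333 [642.93109378  -5.06494275  93.69135886] [2.13819498e-04 3.48149867e-01 9.37438863e-01 4.63436240e-05] [0.06250046 0.47026967 0.12415078]
blue [2.0, 43.3] [0, 25, 6, 36, 160] [493. -17.  90.]
blue [312.2, 227.7] [288, 205, 49, 46, 1742] [612.9  20.2  90. ]
blue [587.6, 374.5] [488, 267, 152, 204, 16479] [751.7  70.6  90. ]
blue [457.9, 410.6] [449, 402, 19, 19, 160] [729.9  12.7  90. ]
```

View pics/w4.png

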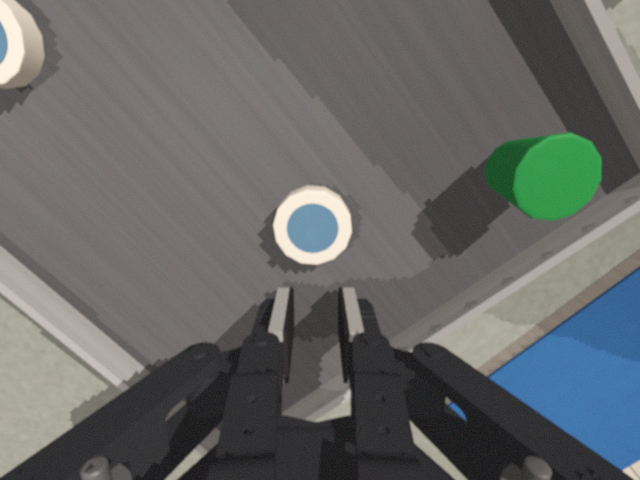

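Disc a is centred ahead of the V at (312,228). Pushing it, then backing off.

>>> arm_command --moves '[[[0,0,0],[-0.006,0.005,0],0.765],[[0,0,0],[-0.012,0.01,0],0.765],[[0,0,0],[-0.018,0.015,0],0.765],[[0,0,0],[-0.024,0.02,0],0.765],[[0,0,0],[-0.03,0.025,0],0.765],[[0,0,0],[-0.036,0.03,0],0.765],[[0,0,0],[-0.042,0.035,0],0.765],[[0,0,0],[-0.048,0.04,0],0.765],[[0,0,0],[-0.054,0.045,0],0.765],[[0,0,0],[-0.06,0.05,0],0.765],[[0,0,0],[-0.065,0.055,0],0.765],[[0,0,0],[-0.069,0.058,0],0.765],[[0,0,0],[-0.071,0.06,0],0.765],[[0,0,0],[-0.071,0.06,0],0.765],[[0,0,0],[-0.056,0.047,0],0.765],[[0,0,0],[-0.056,0.047,0.02],0.765],[[0,0,0],[-0.056,0.047,0.025],0.765]]'

```text
time: 8.25
ee_pos: [588.1, 41.4, 119.7]
orientation: [0.001, 0.349, 0.937, 0.0]
ft_force: [0.7, 0.7, 0.7]
gripper_width: 19.8
grasp_force: 0.0
```

>>> arm_command --moves '[[[0,0,-7],[-0.004,-0.006,0.005],0.765],[[0,0,-14],[-0.01,-0.012,0.005],0.765],[[0,0,-21],[-0.018,-0.014,0.005],0.765],[[0,0,-28],[-0.026,-0.014,0.005],0.765],[[0,0,-35],[-0.033,-0.014,0.005],0.765],[[0,0,-42],[-0.033,-0.014,0.005],0.765],[[0,0,-49],[-0.033,-0.014,0.0],0.765],[[0,0,-50],[-0.033,-0.014,-0.015],0.765],[[0,0,-50],[-0.033,-0.014,-0.025],0.765],[[0,0,-50],[-0.033,-0.014,-0.025],0.765],[[0,0,-50],[-0.033,-0.014,-0.025],0.765]]'

```text
time: 9.17
ee_pos: [553.3, 28.4, 92.7]
orientation: [-0.0, 0.711, 0.703, -0.0]
ft_force: [-0.1, -0.3, -0.0]
gripper_width: 20.1
grasp_force: 0.0
```

Run:
```python
from h import *
f=viewer.grab_frame("wrist");save("w5",f)
s=readout.sense();print(s["time"],s["ee_pos"],s["orientation"],s["ft_force"])
for b,st in blobs(f,(95,80,50),(130,255,255)): print("blue",b,st,onplane(f,*b,90).round(1))
for b,st in blobs(f,(0,120,60),(8,255,255),10)+blobs(f,(172,120,60),(180,255,255),10): print("red",b,st,onplane(f,*b,94).round(1))
```

```text
9.2167 [553.47962458  28.31610369  93.06412852] [-3.21669709e-04  7.11100625e-01  7.03090146e-01 -2.11095712e-04] [ 0.21291036  0.14713114 -0.03786221]
blue [314.4, 2.4] [301, 0, 28, 7, 139] [555.  146.9  90. ]
blue [314.0, 219.4] [290, 196, 49, 47, 1825] [553.8  72.2  90. ]
blue [176.6, 407.7] [165, 397, 23, 24, 194] [486.1 -21.6  90. ]
red [245.2, 23.6] [235, 12, 22, 24, 395] [532.3 140.1  94. ]
red [383.5, 24.9] [373, 14, 22, 23, 400] [577.5 139.1  94. ]
```

Disc a is lined up with the gate at x=554. Pushing straight through.

>>> arm_command --moves '[[[0,0,0],[0,0.008,0],0.765],[[0,0,0],[0,0.015,0],0.765],[[0,0,0],[0,0.022,0],0.765],[[0,0,0],[0,0.029,0],0.765],[[0,0,0],[0,0.036,0],0.765],[[0,0,0],[0,0.043,0],0.765],[[0,0,0],[0,0.05,0],0.765],[[0,0,0],[0,0.057,0],0.765],[[0,0,0],[0,0.064,0],0.765],[[0,0,0],[0,0.071,0],0.765],[[0,0,0],[0,0.078,0],0.765],[[0,0,0],[0,0.085,0],0.765],[[0,0,0],[0,0.091,0],0.765],[[0,0,0],[0,0.095,0],0.765],[[0,0,0],[0,0.095,0],0.765],[[0,0,0],[0,0.095,0],0.765],[[0,0,0],[0,0.095,0],0.765]]'

```text
time: 10.63
ee_pos: [553.7, 122.7, 93.2]
orientation: [0.0, 0.712, 0.702, -0.0]
ft_force: [0.3, -0.5, 0.3]
gripper_width: 20.1
grasp_force: 0.0
```

Run:
```python
from h import *
f=viewer.grab_frame("wrist");save("w6",f)
s=readout.sense();print(s["time"],s["ee_pos"],s["orientation"],s["ft_force"])
for b,st in blobs(f,(95,80,50),(130,255,255)): print("blue",b,st,onplane(f,*b,90).round(1))
```

```text
10.6833 [553.70495204 122.62837743  93.22717625] [ 5.74645224e-05  7.11790333e-01  7.02391976e-01 -1.76574485e-04] [-0.3090435   0.96064186 -0.92595333]
blue [315.2, 167.7] [299, 161, 33, 16, 409] [555.1 186.9  90. ]
blue [315.8, 206.4] [300, 195, 33, 24, 622] [555.1 171.7  90. ]
```

View pics/w6.png

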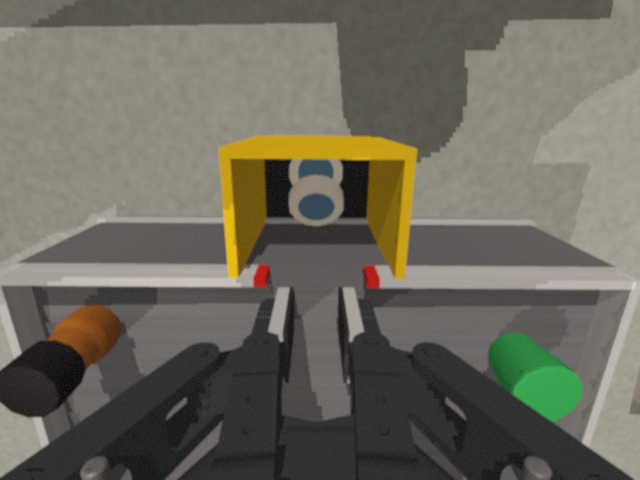

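Two discs are in the slot, at (315,168) and (316,206). Now disc c, with a turn of -38°.

>>> arm_command --moves '[[[0,0,0],[0,-0.02,0.01],0.765],[[0,0,0],[0,-0.03,0.045],0.765],[[0,0,-7],[-0.015,-0.06,0.065],0.765],[[0,0,-14],[-0.035,-0.09,0.065],0.765],[[0,0,-21],[-0.055,-0.12,0.065],0.765],[[0,0,-28],[-0.075,-0.15,0.065],0.765],[[0,0,-35],[-0.093,-0.1755,0.065],0.765],[[0,0,-38],[-0.093,-0.1755,0.065],0.765],[[0,0,-38],[-0.093,-0.1755,0.055],0.765],[[0,0,-38],[-0.093,-0.1755,0.035],0.765],[[0,0,-38],[-0.093,-0.1755,0.015],0.765],[[0,0,-38],[-0.093,-0.1755,0.003],0.765],[[0,0,-38],[-0.093,-0.1755,0.0],0.765],[[0,0,-38],[-0.093,-0.1755,0.0],0.765],[[0,0,-38],[-0.093,-0.1755,0.0],0.765]]'

```text
time: 11.93
ee_pos: [460.9, -52.5, 93.7]
orientation: [0.0, 0.902, 0.433, 0.0]
ft_force: [-0.5, 0.2, 0.1]
gripper_width: 20.1
grasp_force: 0.0
```

Run:
```python
from h import *
f=viewer.grab_frame("wrist");save("w7",f)
s=readout.sense();print(s["time"],s["ee_pos"],s["orientation"],s["ft_force"])
for b,st in blobs(f,(95,80,50),(130,255,255)): print("blue",b,st,onplane(f,*b,90).round(1))
```

```text
11.9833 [461.14417688 -52.49592095  93.9804731 ] [2.40927498e-04 9.01616742e-01 4.32535557e-01 4.29602934e-04] [-0.04291448  0.68793709  0.64688815]
blue [316.6, 228.2] [293, 206, 48, 46, 1749] [486.2 -21.5  90. ]
```

Disc c is centred at pixel (317,228), so I'm pushing.

>>> arm_command --moves '[[[0,0,0],[0.005,0.006,0],0.765],[[0,0,0],[0.01,0.0125,0],0.765],[[0,0,0],[0.015,0.019,0],0.765],[[0,0,0],[0.02,0.0255,0],0.765],[[0,0,0],[0.025,0.032,0],0.765],[[0,0,0],[0.03,0.038,0],0.765],[[0,0,0],[0.035,0.0445,0],0.765],[[0,0,0],[0.04,0.051,0],0.765],[[0,0,0],[0.045,0.057,0],0.765],[[0,0,0],[0.05,0.0635,0],0.765],[[0,0,0],[0.055,0.07,0],0.765],[[0,0,0],[0.06,0.076,0],0.765],[[0,0,0],[0.065,0.0825,0],0.765],[[0,0,0],[0.07,0.089,0],0.765],[[0,0,0],[0.075,0.095,0],0.765],[[0,0,0],[0.078,0.099,0],0.765],[[0,0,0],[0.078,0.099,0],0.765],[[0,0,0],[0.068,0.086,0],0.765],[[0,0,0],[0.066,0.083,0.02],0.765],[[0,0,0],[0.066,0.083,0.025],0.765]]'

```text
time: 13.65
ee_pos: [526.4, 29.2, 119.6]
orientation: [0.0, 0.902, 0.432, -0.0]
ft_force: [0.8, 0.4, 0.1]
gripper_width: 20.3
grasp_force: 0.0
```

>>> arm_command --moves '[[[0,0,7],[0.005,-0.004,0.005],0.765],[[0,0,14],[0.012,-0.005,0.005],0.765],[[0,0,21],[0.02,-0.005,0.005],0.765],[[0,0,28],[0.0265,-0.005,0.005],0.765],[[0,0,35],[0.0265,-0.005,0.005],0.765],[[0,0,38],[0.0265,-0.005,0.0],0.765],[[0,0,38],[0.0265,-0.005,-0.015],0.765],[[0,0,38],[0.0265,-0.005,-0.025],0.765],[[0,0,38],[0.0265,-0.005,-0.025],0.765],[[0,0,38],[0.0265,-0.005,-0.025],0.765]]'

```text
time: 14.48
ee_pos: [553.0, 25.8, 92.7]
orientation: [-0.0, 0.712, 0.702, -0.0]
ft_force: [-0.4, 0.4, -1.5]
gripper_width: 19.8
grasp_force: 0.0
```

Run:
```python
from h import *
f=viewer.grab_frame("wrist");save("w8",f)
s=readout.sense();print(s["time"],s["ee_pos"],s["orientation"],s["ft_force"])
for b,st in blobs(f,(95,80,50),(130,255,255)): print("blue",b,st,onplane(f,*b,90).round(1))
```

```text
14.5333 [553.12879341  25.76801654  93.02379443] [-1.73360911e-04  7.11668258e-01  7.02515641e-01 -1.84813747e-04] [-0.8445983   0.33083412  0.41406086]
blue [314.9, 7.0] [295, 0, 40, 15, 558] [555.1 142.9  90. ]
blue [318.0, 224.1] [294, 201, 49, 47, 1797] [555.2  67.6  90. ]
```

>>> arm_command --moves '[[[0,0,0],[0,0.008,0],0.765],[[0,0,0],[0,0.015,0],0.765],[[0,0,0],[0,0.022,0],0.765],[[0,0,0],[0,0.029,0],0.765],[[0,0,0],[0,0.036,0],0.765],[[0,0,0],[0,0.043,0],0.765],[[0,0,0],[0,0.05,0],0.765],[[0,0,0],[0,0.057,0],0.765],[[0,0,0],[0,0.064,0],0.765],[[0,0,0],[0,0.071,0],0.765],[[0,0,0],[0,0.078,0],0.765],[[0,0,0],[0,0.085,0],0.765],[[0,0,0],[0,0.092,0],0.765],[[0,0,0],[0,0.097,0],0.765],[[0,0,0],[0,0.097,0],0.765],[[0,0,0],[0,0.097,0],0.765],[[0,0,0],[0,0.097,0],0.765]]'

```text
time: 15.95
ee_pos: [553.2, 122.2, 93.2]
orientation: [0.0, 0.712, 0.703, -0.0]
ft_force: [0.1, -0.1, 0.2]
gripper_width: 19.8
grasp_force: 0.0
```

>>> arm_command --moves '[[[0,0,0],[0,-0.015,0.005],0.765],[[0,0,0],[0,-0.02,0.04],0.765],[[0,0,0],[0,-0.02,0.08],0.765],[[0,0,0],[0,-0.02,0.1],0.765],[[0,0,0],[0,-0.02,0.1],0.765],[[0,0,0],[0,-0.02,0.1],0.765]]'

```text
time: 16.45
ee_pos: [553.9, 102.1, 194.6]
orientation: [0.001, 0.712, 0.702, 0.001]
ft_force: [-0.6, -0.3, -1.1]
gripper_width: 19.9
grasp_force: 0.0
```

Run:
```python
from h import *
f=viewer.grab_frame("wrist");save("w9",f)
s=readout.sense();print(s["time"],s["ee_pos"],s["ft_force"])
for b,st in blobs(f,(95,80,50),(130,255,255)): print("blue",b,st)
```

```text
16.5 [553.11503132 101.9642515  193.29118117] [-0.72737046 -0.80961532  0.03955042]
blue [607.5, 212.0] [562, 89, 78, 228, 13870]
blue [314.3, 125.9] [304, 119, 22, 14, 227]
blue [313.8, 156.0] [303, 148, 23, 17, 295]
```

View pics/w9.png

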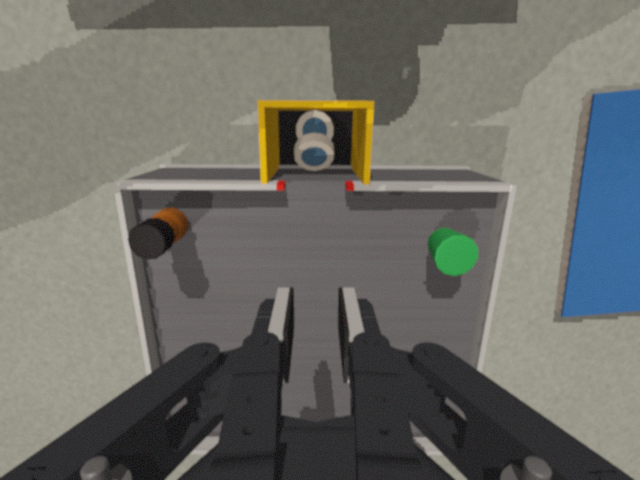

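The tray looks empty, and the visible slot discs are at (314,126) and (314,156). The vial and stopper are still standing. I'll back off and check numerically that the third disc isn't hidden under the gripper.

>>> arm_command --moves '[[[0,0,0],[0,-0.04,0.03],0.765],[[0,0,0],[0,-0.08,0.06],0.765],[[0,0,0],[0,-0.12,0.08],0.765],[[0,0,0],[0,-0.16,0.08],0.765],[[0,0,0],[0,-0.2,0.08],0.765],[[0,0,0],[0,-0.22,0.08],0.765],[[0,0,0],[0,-0.22,0.08],0.765],[[0,0,0],[0,-0.22,0.08],0.765]]'

```text
time: 17.17
ee_pos: [552.2, -120.2, 271.5]
orientation: [-0.001, 0.713, 0.701, -0.001]
ft_force: [0.7, 0.4, 0.3]
gripper_width: 19.9
grasp_force: 0.0
```

Run:
```python
from h import *
for n in ("wrist","top","scene"):
  f=viewer.grab_frame(n)
  for b,st in blobs(f,(95,60,50),(130,255,255),5): print(n,b,st[4],onplane(f,*b,90).round(0))
f=viewer.grab_frame("top")
h=blobs(f,(45,120,60),(75,255,255),20); print("green",[(b,onplane(f,*b,110).round(0)) for b,s in h])
f=viewer.grab_frame("wrist")
print("white",[(b,s[4],onplane(f,*b,90).round(0)) for b,s in blobs(f,(0,0,200),(180,60,255),20)])
```

```text
wrist [601.1, 41.4] 6172 [781.  15.  90.]
top [284.2, 117.2] 4689 [845.  94.  90.]
top [389.5, 170.8] 15 [ 706. -164.   90.]
top [412.8, 169.0] 6 [ 709. -222.   90.]
top [407.7, 174.1] 10 [ 697. -209.   90.]
top [383.2, 176.8] 12 [ 691. -148.   90.]
top [375.2, 183.5] 6 [ 675. -128.   90.]
top [561.2, 189.9] 40 [ 651. -587.   90.]
top [434.0, 196.5] 6 [ 640. -272.   90.]
top [136.6, 204.8] 154 [631. 457.  90.]
top [405.6, 201.2] 40 [ 629. -202.   90.]
top [419.2, 203.9] 8 [ 622. -235.   90.]
top [421.0, 209.2] 8 [ 609. -239.   90.]
top [409.6, 210.4] 5 [ 606. -211.   90.]
top [422.4, 215.5] 15 [ 593. -242.   90.]
top [409.9, 218.0] 8 [ 588. -211.   90.]
top [423.7, 221.3] 9 [ 579. -244.   90.]
top [411.2, 223.7] 11 [ 573. -214.   90.]
top [422.4, 230.8] 5 [ 555. -240.   90.]
top [426.3, 231.6] 7 [ 553. -250.   90.]
top [383.8, 232.6] 5 [ 553. -146.   90.]
top [413.3, 236.2] 18 [ 543. -218.   90.]
top [254.6, 237.5] 10 [546. 170.  90.]
top [263.4, 236.6] 30 [548. 148.  90.]
top [426.0, 237.1] 12 [ 540. -249.   90.]
top [426.4, 243.4] 16 [ 524. -249.   90.]
top [386.3, 250.6] 7 [ 508. 
[... 2838 characters left out ...]
46.9] 4940 [-121. 1234.   90.]
scene [284.2, 4.2] 6 [-1025.   674.    90.]
scene [268.6, 8.4] 5 [-1006.   586.    90.]
scene [275.1, 8.1] 8 [-995.  613.   90.]
scene [354.3, 60.9] 2284 [-306.  609.   90.]
scene [195.1, 79.5] 1105 [-435.   34.   90.]
scene [241.5, 60.2] 6 [-514.  243.   90.]
scene [260.5, 81.7] 6 [-308.  227.   90.]
scene [247.7, 83.7] 6 [-315.  182.   90.]
scene [244.8, 90.4] 5 [-271.  152.   90.]
scene [498.3, 182.0] 130 [557. 518.  90.]
scene [635.4, 186.7] 75 [744. 814.  90.]
scene [444.7, 345.5] 6087 [919.  47.  90.]
scene [43.5, 412.4] 1298 [ 708. -635.   90.]
green [([284.5, 195.1], array([646.,  94., 110.]))]
white [([420.4, 439.2], 153, array([ 673., -390.,   90.]))]
```

No disc is left in the tray. The two visible ones have the apparent size of discs near the slot bottom, so the third is underneath. Handing in.

```bash
python3 -c "
from rig import arm
print(arm.finish_job())"
```

```text
the job is handed in; nothing more can be done
None
```

I swept the three discs through the gate one at a time and handed the job in at about 17 s. Two discs are visible low in the slot; the third is not in the tray, so I infer it is hidden beneath them. The vial and stopper were still standing in the last close view, and the hand-in returned no verdict.

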